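# Gauge the depth of an angled blind bore

## Robot

A 6-joint arm with a two-finger parallel gripper is mounted at the origin on a cart in front of the work surface, level with it; the furniture and walls round the work are solid. World frame = base frame: x ahead of the robot, y to its left, z up, the work surface at z = 0. Lengths are in m, angles in rad, forces in N, time in s.
With the tool pointing down it reaches from about 0.275 to 1 m from the base axis. Payload 8.4 kg.
Tool frame: the origin (TCP) lies on the centre line of the jaws, within the pads' length; the fingertips stand 17 mm ahead of it and the grasp point (between the pads) lies 2 mm behind it (bot.tcp_to_tips is the z of the fingertips in the tool frame, in m); z points along the fingers, y is the line along which they close (so a half turn about z gives the same grasp; the last joint's range is limited). The gripper opens to 85 mm and grips with 20 to 120 N. Pads are 22 mm wide; open, the fingers measure 114 mm over their backs; the gripper's body (76 mm by 85 mm) begins 54 mm behind the grasp point. The pads swing forward as they close: fully open they stand 13 mm farther back than shut.
Start: joints at [-1.349, 0.353, 1.633, -0, 1.155, -0.002], TCP at [0.139, -0.609, 0.248] pointing down, gripper open.
Joint ranges: [-2.63, 2.63], [-0.92, 2.1], [0.06, 2.66], [-1.3, 4.44], [0, 2.69], [-3.02, 3.02]. Speed limits (rad/s): [2.22, 2.22, 2.79, 3.14, 3.14, 3.14].

## Interface

Orientations are given as a unit quaternion [x, y, z, w].
In Python, from workcell import bot, hand, kinematics, get_obs, vision, hand_in gives the robot as it stands. The module is installed in compiled form; this text tells all that it offers. Calls block until the motion is done:
- bot.reach(position, orientation): joint-space move of the TCP to a pose.
- bot.servo_line(position, ori=None, velocity=0.15): straight line of the TCP; ori=None keeps the orientation; velocity is the mean speed in m/s.
- bot.goto_joints(angles): joint-space move.
- hand.move_gripper(opening, strength=None): finger opening in m; strength is the grip in N (None keeps the last); returns when the fingers have stopped.
- bot.dwell(seconds).
- kinematics.solve_ik(position, orientation): joint angles nearest the present ones, or None.
- get_obs(): the state.
- vision.read_camera(name): name is "scene" or "top" or "wrist"; returns a dict with "frame" (384x512x3 uint8, red, green, blue), "intrinsics" (3x3 intrinsics, pixels), "view" (4x4, takes a point from world to camera coordinates). Camera axes: x right, y down, z forward; pixel columns grow to the right and rows downward; lengths in m; the calibration is good to about 2 mm. A picture is of the moment at which its call begins. There is no depth.
A pose or a line that the arm cannot do raises bot.IKError and nothing moves.
- hand_in(): hands the job in; it is judged then, once.
The state is a dict: "time_s": time; "joint_pos": joint angles; "joint_vel": joint speeds; "joint_efforts": joint torques, N m; "position": TCP position; "orientation": TCP orientation; "wrist_force": force on the tool from outside, world axes, zero at the start; "ft_torque": the same for the moment, N m; "gripper_width": finger opening in m; "grip_force": force on a finger pad.
Only numpy, scipy, OpenCV 4.12 (cv2) and the standard library are available. Lean on these libraries where they do the work, as an engineer would, in place of code of your own. Each camera call takes 0.05 s, during which the arm holds its last target. There are 200 camera calls.

## Task

Check whether the blind bore in the clamped aluminium housing was drilled deep enough: take the gauge rod from its wooden stand, push it into the bore until it bottoms firmly, and leave it there. Then read the red band on the rod: if the band has gone completely into the bore, swing the flag lever well over to the green side; if the band still stands out of the bore, swing it well over to the red side. Do not disturb the glue bottle or the tape roll.

Things in the scene. Friction and masses are not known exactly. Their poses are not given: they have to be found in the camera images.
- rod: Loose gauge rod, 150 mm long, about 0.15 kg: steel shaft of 18 mm diameter with a tapered nose (8 mm wide at the tip, full width from 10 mm up), red band from 58 to 74 mm above the tip, black round handle of 28 mm diameter from 95 to 150 mm. Origin at the tip, z along the rod towards the handle. It starts upright in the wooden stand.
- rod_tip (a point): The tip of the rod's nose.
- rod_grip (a point): Point on the rod's axis in the handle, 126 mm above the tip, where it is well gripped.
- stand: Fixed light wooden block (60 x 60 mm, top at z = 60 mm) on a dark foot of 85 x 85 mm; origin under its centre. The rod stands in its middle hole, 21 mm in diameter and 45 mm deep: its tip is 15 mm above the worktop and must be raised 50 mm to come clear.
- fixture: Fixed angle fixture: dark steel base plate 150 (x) x 130 (y) mm, with blue cheeks that carry an aluminium housing 60 x 76 x 100 mm, up to 140 mm high. Origin under the base's centre. The blind bore leans 30 degrees from vertical: the direction out of it is (-0.5, 0, 0.866) in the fixture's frame, up and towards the robot.
- bore_mouth (a point): Centre of the bore's mouth in the housing's sloping upper face, at (-35, 0, 125) mm in the fixture's frame. Bore 21 mm in diameter, 5 mm chamfer. About 26 mm down a sprung rubber pad in its back wall grips the rod: about 2 to 7 N push it on, and it stays where it is left. With the rod bottomed it is 80 mm in if the bore is fully drilled, 55 mm if short; which differs from start to start.
- full_floor (a joint): Sprung brass disc (under 2 N) at the bottom of a fully drilled bore: 0 free, 0.005 m when pressed hard down by the bottomed rod. Stays 0 when the bore is short.
- short_floor (a joint): The same disc at the bottom of a bore that was drilled short: 0 free, 0.005 m when pressed hard down by the bottomed rod. Stays 0 when the bore is fully drilled.
- flag (a joint): Flag lever on its grey base: 0 upright (undecided), +0.7 rad leaning fully to the green plate (the base's +y, the robot's left), -0.7 rad fully to the red plate (the base's -y). It stays where it is left; about 1 N at the knob moves it. It swings about the base's x axis.
- flag_base: Fixed grey base of the flag, 70 (x) x 120 (y) mm and 12 mm thick, with a green plate at its +y end and a red plate at its -y end; block in the middle up to 53 mm height. Origin under its centre. A desk lamp hangs over the bench farther right (x above 0.4 m, y below -0.2 m): draw the arm in towards the base before swinging past it.
- flag_pivot (a point): Point on the lever's axis, 44 mm above the worktop over the middle of the base.
- flag_top (a point): Top of the white knob on the lever, 96 mm from the pivot. The knob is 22 mm in diameter and about 38 mm long, on a rod of 10 mm diameter.
- glue_bottle: Loose white glue bottle with a blue nozzle, 48 mm in diameter, 119 mm high, to be left alone. Origin under its centre.
- tape_roll: Loose roll of beige tape lying flat, 78 mm in diameter, 19 mm high, to be left alone. Origin under its centre.

How it is judged:
On the way, in this order (a step that is already met when the one before it is completed fails the run):
1. the rod has been pushed into the bore until it bottoms: the disc at the bottom is pressed down by more than 3.5 of its 5 mm (value of joint any of full_floor, short_floor above 0.0035 m), for 0.2 s.
2. the flag is swung more than 0.45 rad to one side ((value of joint flag above 0.45 rad or value of joint flag below -0.45 rad)), for 0.2 s.
At the end, for the whole second after the job is handed in: The rod is left at rest in the bore, bottomed (disc at the bottom pressed down by more than 3.5 mm), and the flag leans more than 0.45 rad to green if the bore is fully drilled (rod about 80 mm in, band hidden), or more than 0.45 rad to red if it is short (rod about 55 mm in, band in view) (((value of joint full_floor above 0.0035 m and value of joint flag above 0.45 rad and distance between rod_tip and bore_mouth above 0.074 m) or (value of joint short_floor above 0.0035 m and value of joint flag below -0.45 rad and distance between rod_tip and bore_mouth above 0.049 m)) and distance between rod_tip and bore_mouth below 0.085 m and angle between the z axis of rod and the z axis of fixture, either way round between 0.42 and 0.63 rad and linear speed of rod below 0.02 m/s); the robot touches nothing.
It fails at once if the glue bottle is moved by more than 30 mm or tipped over (distance of glue_bottle from where it was at the start of the episode above 0.03 m or angle between glue_bottle's own z axis and vertical above 0.5 rad).
It fails at once if the tape roll is moved by more than 30 mm (distance of tape_roll from where it was at the start of the episode above 0.03 m).
It also fails if it takes over 59 s, if anything falls off the work surface, if the arm or the gripper's body presses on something with over 40 N, if the wrist force passes 120 N, or if a joint passes its speed limit or range.

## Working session

There is one attempt and no reset: what is moved stays moved. The work goes in short steps, each a Python script; the robot and the scene stay as the last script left them, time stands still between calls to the robot, and variables do not carry over. Pictures are saved under pics/ and viewed, at most 10 in all, crops included, and the job is handed in when it is done.

```bash
mkdir -p pics; python3 - <<'E'
from workcell import *
import cv2, numpy as np
for n in ("scene","top"):
    c=vision.read_camera(n); cv2.imwrite(f"pics/{n}0.png",cv2.resize(c["frame"][:,:,::-1],(800,600),interpolation=cv2.INTER_CUBIC))
    np.savez(f"{n}0.npz",**c); print(n,c["intrinsics"].tolist(),np.round(c["view"],4).tolist())
o=get_obs(); print(o["time_s"],o["position"],o["orientation"],o["gripper_width"])
E
```

```text
scene [[428.14255918795584, 0.0, 254.69076893178138], [0.0, 428.14255918795584, 197.30624944596212], [0.0, 0.0, 1.0]] [[-0.8381, -0.5455, 0.004, 0.5637], [-0.2831, 0.4287, -0.8579, 0.2196], [0.4663, -0.7201, -0.5137, 0.8244], [0.0, 0.0, 0.0, 1.0]]
top [[494.54132480722006, 0.0, 264.4696241978995], [0.0, 494.54132480722006, 190.42859388168864], [0.0, 0.0, 1.0]] [[0.119, -0.9929, 0.0034, 0.0894], [-0.9699, -0.117, -0.2137, 0.6313], [0.2126, 0.0222, -0.9769, 1.3129], [0.0, 0.0, 0.0, 1.0]]
0.1 [ 0.13861324 -0.60903507  0.24764485] [ 9.93748339e-01  1.11641639e-01 -7.61552029e-05 -6.13639432e-04] 0.08553524338425825
```

View pics/scene0.png

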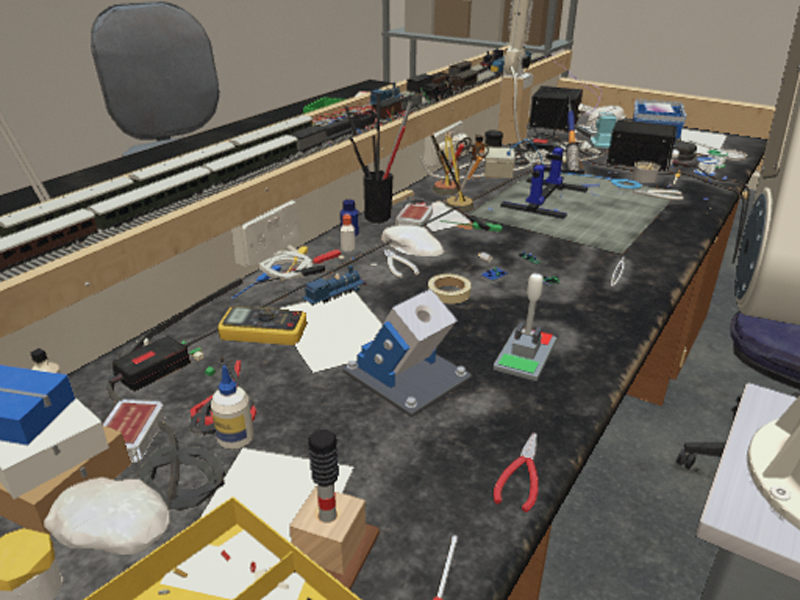

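View pics/top0.png

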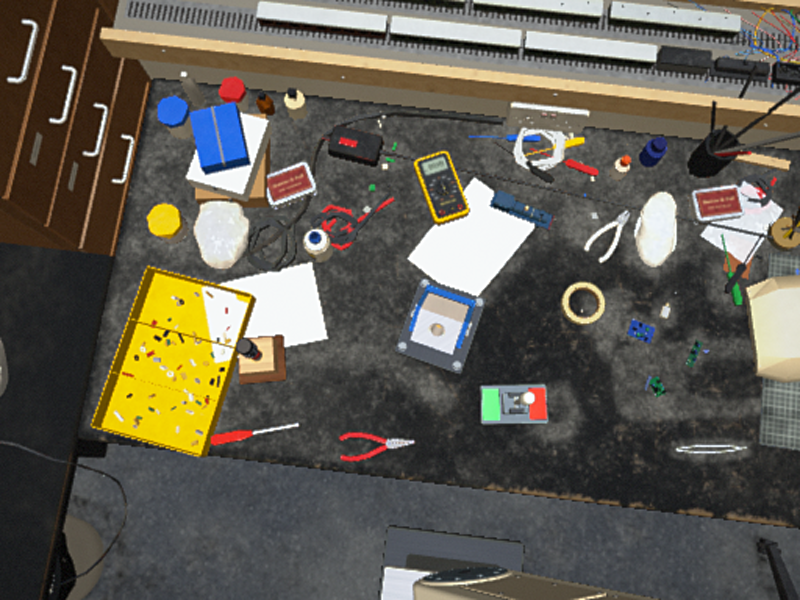

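```bash
python3 - <<'E'
import cv2, numpy as np
T=np.load("top0.npz")["frame"][:,:,::-1]; S=np.load("scene0.npz")["frame"][:,:,::-1]
def cr(I,x,y,w,h,W,H): return cv2.resize(I[y:y+h,x:x+w],(W,H),interpolation=cv2.INTER_CUBIC)
# fixture 400x600 each pane; scale noted
A=np.hstack([np.vstack([cr(S,215,180,100,75,400,300),cr(T,245,170,80,60,400,300)]),
             np.vstack([cr(S,300,165,80,60,400,300),cr(T,300,235,60,45,400,300)])])
cv2.imwrite("pics/m1.png",A)
B=np.hstack([cr(S,175,270,80,110,400,550),cr(T,140,200,60,82,400,547)[:547] if 0 else cv2.copyMakeBorder(cr(T,140,205,50,50,400,400),0,150,0,0,0)])
cv2.imwrite("pics/m2.png",B)
E
```

```text
(no output)
```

View pics/m1.png

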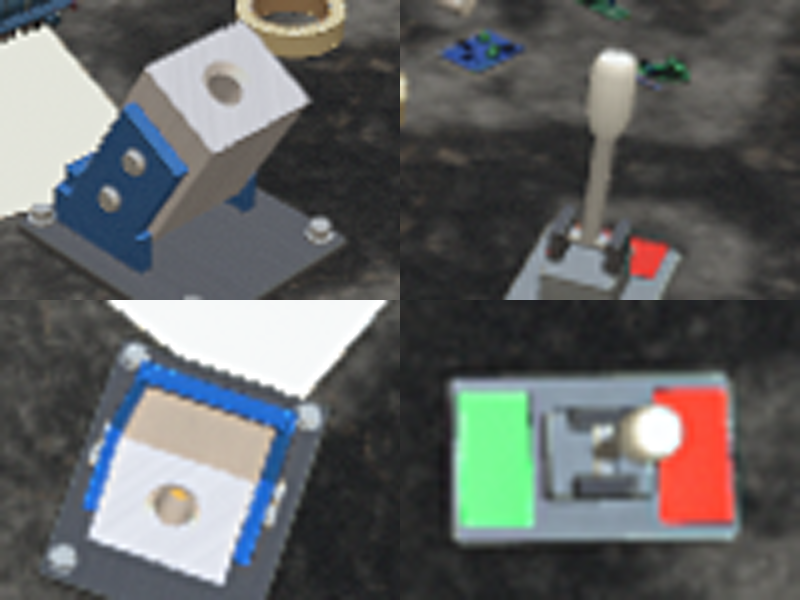

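View pics/m2.png

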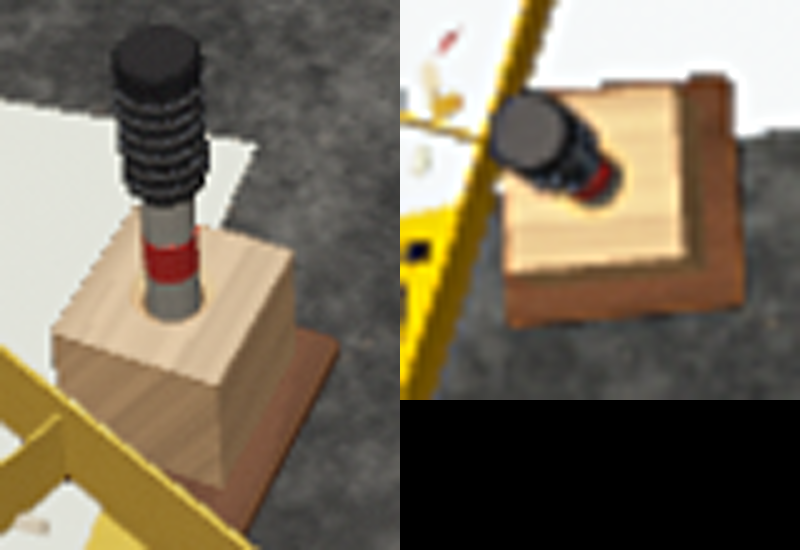

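```bash
cat > fit.py <<'E'
import numpy as np
from scipy.optimize import least_squares
C={n:np.load(n+"0.npz") for n in("scene","top")}
def proj(n,P):
    V=C[n]["view"]; q=(V[:3,:3]@np.asarray(P).T).T+V[:3,3]; q=q@C[n]["intrinsics"].T; return q[:,:2]/q[:,2:]
def pk(x0,y0,s,pts): return np.array([x0,y0])+(np.array(pts,float)+.5)/s-.5
def fit(name,M,obs,z=0.,x0=(.5,0,0)):
    def pose(p): c,s=np.cos(p[2]),np.sin(p[2]); return (M@np.array([[c,s,0],[-s,c,0],[0,0,1]]))+[p[0],p[1],z]
    f=lambda p:np.concatenate([(proj(n,pose(p)[i])-o).ravel() for n,i,o in obs])
    r=least_squares(f,x0,loss="soft_l1"); print(name,np.round(r.x,4),"res px",np.round(f(r.x).reshape(-1,2),1).tolist()); return r.x
def ray(n,uv,z):
    V=C[n]["view"];R=V[:3,:3];c=-R.T@V[:3,3];d=R.T@np.linalg.solve(C[n]["intrinsics"],[*uv,1]);return c+d*(z-c[2])/d[2]
if __name__=="__main__":
    mm=1e-3
    F=np.array([[-9,38,140],[-9,-38,140],[-61,38,110],[-61,-38,110],[-35,0,125]])*mm
    fit("fixture",F,[("scene",[0,1,3,2,4],pk(215,180,4,[(148,70),(240,25),(311,100),(212,152),(223,83)])),
      ("top",[0,1,2,3,4],pk(245,170,5,[(120,135),(258,178),(90,240),(225,285),(175,205)]))])
    G=np.array([[35,60,12],[35,-60,12],[-35,-60,12],[-35,60,12],[0,0,140]])*mm
    fit("flag",G,[("top",[0,1,2,3,4],pk(300,235,6.667,[(53,80),(328,76),(338,240),(55,243),(252,133)])),("scene",[4],pk(300,165,5,[(214,52)]))])
    S=np.array([[30,30,60],[30,-30,60],[-30,-30,60],[-30,30,60],[0,0,165],[0,0,60]])*mm
    fit("stand",S,[("scene",[0,3,2,4],pk(175,270,5,[(52,328),(220,385),(294,252),(157,47)])),
      ("top",[1,2,3,4],pk(140,205,8,[(283,85),(290,262),(107,273),(133,133)]))])
    print("glue",ray("top",(316/1.5625,240/1.5625),.119),"tape",ray("top",(583/1.5625,303/1.5625),.015))
E
python3 fit.py
```

```text
fixture [ 0.5864  0.1109 -0.2007] res px [[-0.6, -0.7], [0.2, -1.7], [-0.5, -0.5], [0.8, -0.0], [1.4, -0.1], [-0.1, 0.0], [-0.2, 0.4], [-0.3, -0.6], [-0.3, -0.8], [-0.6, 0.7]]
flag [ 0.4552 -0.039   0.1304] res px [[-0.1, -0.4], [0.9, -0.3], [0.6, 0.1], [0.3, 0.1], [-1.9, -0.1], [0.3, 2.4]]
stand [0.4823 0.4286 0.196 ] res px [[0.1, -0.2], [-0.2, -0.3], [0.5, -0.4], [0.6, 0.0], [-0.8, 0.1], [-0.9, -0.5], [0.1, -0.2], [-0.6, -0.2]]
glue [0.6868946  0.34387956 0.119     ] tape [ 0.65510781 -0.14874754  0.015     ]
```

```bash
cat > h.py <<'E'
from workcell import *
import numpy as np, cv2
from scipy.spatial.transform import Rotation as R
Z=np.array([0,0,1.])
def quat(z,y):
    z=np.array(z,float)/np.linalg.norm(z); y=np.array(y,float)-np.dot(y,z)*z; y/=np.linalg.norm(y)
    return R.from_matrix(np.c_[np.cross(y,z),y,z]).as_quat()
Fx=R.from_euler("z",-0.2007); out=Fx.apply([-.5,0,.8660254]); mouth=np.array([.5864,.1109,0])+Fx.apply([-.035,0,.125])
fy=Fx.apply([0,1,0]); fs=np.cross(fy,out)
def st(t=""):
    o=get_obs(); print(t,"t%.1f"%o["time_s"],np.round(o["position"],4),"F",np.round(o["wrist_force"],1),"w%.4f g%.0f"%(o["gripper_width"],o["grip_force"]),np.round(o["joint_pos"],2)); return o
E
python3 - <<'E'
from h import *
o=st()
a=np.array([np.cos(-1.349),np.sin(-1.349),0])
q1=kinematics.solve_ik(list(a*.38+Z*.33),list(o["orientation"])); print(q1)
S=np.array([.4823,.4286,0])
for s in (1,-1):
  ins=[kinematics.solve_ik(list(mouth+out*d),list(quat(-out,s*fy))) for d in (.15,.046)]
  print(s,[None if x is None else np.round(x,2) for x in ins])
  th=np.arctan2(.4286,.4823)
  for ang in (np.pi/2,):
    y=s*np.array([-np.sin(th),np.cos(th),0]); x=kinematics.solve_ik(list(S+Z*.139),list(quat(-Z,y))); print(" pick",None if x is None else np.round(x,2))
E
```

```text
t0.1 [ 0.1386 -0.609   0.2476] F [ 0.1 -0.2 -0.4] w0.0855 g0 [-1.35  0.35  1.63 -0.    1.16 -0.  ]
[-1.35292885e+00 -1.31975829e-01  2.00166706e+00 -2.26109005e-05
  1.27313793e+00 -5.87564943e-03]
1 [array([ 0.47, -0.03,  2.2 , -0.56,  0.63, -0.5 ]), array([ 0.39,  0.2 ,  2.2 , -0.79,  0.41, -0.3 ])]
 pick [ 0.72  0.5   1.68 -0.    0.97 -1.57]
-1 [array([ 0.47, -0.03,  2.2 , -0.56,  0.63,  2.64]), array([ 0.39,  0.2 ,  2.2 , -0.79,  0.41,  2.84])]
 pick [ 0.72  0.5   1.68 -0.    0.97  1.57]
```

```bash
python3 - <<'E'
from h import *
o=get_obs(); a=np.array([np.cos(-1.349),np.sin(-1.349),0])
q=np.array(kinematics.solve_ik(list(a*.38+Z*.33),list(o["orientation"])))
bot.goto_joints(list(q)); q[0]=.72; q[5]=-1.57; bot.goto_joints(list(q)); st("swung")
S=np.array([.4823,.4286,0]); y=np.array([-np.sin(.7266),np.cos(.7266),0]); Q=list(quat(-Z,y))
bot.reach(list(S+Z*.26),Q); st("hover")
bot.servo_line(list(S+Z*.139),velocity=.1); st("down")
hand.move_gripper(.02,60); st("grip")
bot.servo_line(list(S+Z*.215),velocity=.08); st("lift")
bot.servo_line(list(S+Z*.28),velocity=.15)
Qi=list(quat(-out,fy)); P=mouth+out*(.124+.03)
bot.reach(list(mouth+out*.20),Qi); st("above")
bot.servo_line(list(P),velocity=.1); st("pre")
M=[]
import fit
for n,d in (("scene",.15),("top",.15)):
    c=vision.read_camera(n); np.savez(n+"1.npz",**c)
    u=np.round(fit.proj(n,[mouth+out*.06])[0]).astype(int); p0=np.clip(u-[40,60],0,[512-80,384-120]); print(n,p0)
    M.append(cv2.resize(c["frame"][p0[1]:p0[1]+120,p0[0]:p0[0]+80,::-1],(400,600),interpolation=cv2.INTER_CUBIC))
    t=np.array([P-out*.124, mouth, P+out*.026])   # expected tip, mouth, handle top
    print((np.round((fit.proj(n,t)-p0)*5)).tolist())
cv2.imwrite("pics/m3.png",np.hstack(M))
E
```

```text
swung t3.6 [0.2851 0.2513 0.33  ] F [ 0.7 -0.2 -0.5] w0.0856 g0 [ 0.72 -0.13  2.   -0.    1.27 -1.57]
hover t4.7 [0.4819 0.4279 0.2605] F [-0.3  0.7 -0.1] w0.0856 g0 [ 0.72  0.37  1.58 -0.    1.19 -1.57]
down t6.0 [0.4827 0.4289 0.1397] F [-0.1  0.3 -0.5] w0.0853 g0 [ 0.72  0.5   1.68  0.    0.97 -1.57]
grip t6.6 [0.4824 0.4288 0.1394] F [-1.6 -0.2  2.5] w0.0266 g59 [ 0.72  0.5   1.68  0.    0.97 -1.57]
lift t7.7 [0.482  0.4283 0.2143] F [ 0.3  0.1 -0.5] w0.0267 g59 [ 0.72  0.42  1.62 -0.    1.11 -1.57]
above t9.4 [0.4546 0.1384 0.2983] F [ 0.4  0.5 -2. ] w0.0268 g59 [ 0.52 -0.13  2.17 -0.5   0.75 -0.54]
pre t10.0 [0.4768 0.1335 0.2583] F [ 0.1 -0.  -1.7] w0.0263 g59 [ 0.48 -0.04  2.19 -0.55  0.64 -0.5 ]
scene [243 124]
[[171.0, 342.0], [144.0, 382.0], [332.0, 113.0]]
top [236 159]
[[208.0, 280.0], [215.0, 262.0], [166.0, 386.0]]
```

View pics/m3.png

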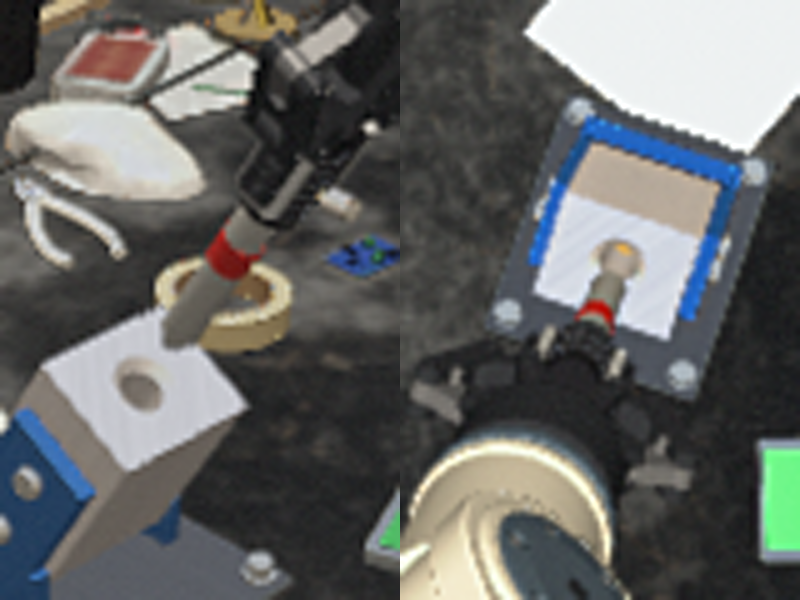

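```bash
cat > ins.py <<'E'
from h import *
hand.move_gripper(.02,100)
F0=get_obs()["wrist_force"]; F0=np.array(F0); off=np.array([.0012,.0008,0]); off-=out*np.dot(off,out)
d=-.03; k=0
while d<.092:
    d+=.006 if d<-.004 else .004
    bot.servo_line(list(mouth+out*(.124-d)+off),velocity=.05)
    o=get_obs(); F=np.array(o["wrist_force"])-F0; ax=F@out; lat=F-ax*out; k+=1
    dep=.124-(np.array(o["position"])-mouth)@out
    print("t%.1f d%.1f dep%.1f ax%.1f y%.1f s%.1f off %.1f %.1f g%.0f"%(o["time_s"],d*1e3,dep*1e3,ax,lat@fy,lat@fs,off@fy*1e3,off@fs*1e3,o["grip_force"]))
    if ax>22 or np.linalg.norm(lat)>30: break
    n=np.linalg.norm(lat)
    if n>3: off=off+lat/n*min((n-3)*2e-4,.001)
st("end"); np.save("off.npy",off)
E
python3 ins.py
```

```text
t10.6 d-24.0 dep-23.7 ax-0.5 y0.5 s-1.0 off 1.0 0.9 g98
t10.9 d-18.0 dep-17.6 ax0.3 y-0.8 s-1.3 off 1.0 0.9 g98
t11.1 d-12.0 dep-11.7 ax0.9 y-0.3 s-0.5 off 1.0 0.9 g98
t11.4 d-6.0 dep-5.7 ax-0.1 y0.3 s-1.0 off 1.0 0.9 g98
t11.7 d-0.0 dep0.3 ax1.2 y0.7 s-0.1 off 1.0 0.9 g98
t11.9 d4.0 dep4.2 ax-0.5 y0.4 s-0.8 off 1.0 0.9 g98
t12.2 d8.0 dep8.2 ax0.3 y0.0 s-1.2 off 1.0 0.9 g98
t12.4 d12.0 dep12.4 ax-0.4 y0.1 s-2.7 off 1.0 0.9 g98
t12.7 d16.0 dep16.3 ax-1.5 y1.1 s-4.3 off 1.0 0.9 g98
t12.9 d20.0 dep20.3 ax-1.5 y1.1 s-3.4 off 1.1 0.6 g98
t13.2 d24.0 dep24.2 ax-1.4 y0.8 s-4.0 off 1.1 0.5 g98
t13.4 d28.0 dep28.1 ax0.2 y-0.1 s-4.4 off 1.2 0.3 g98
t13.7 d32.0 dep32.0 ax2.0 y-1.7 s-2.8 off 1.2 -0.0 g98
t13.9 d36.0 dep36.1 ax0.6 y0.7 s-3.9 off 1.1 -0.1 g98
t14.2 d40.0 dep40.2 ax0.8 y-0.4 s-4.7 off 1.2 -0.2 g98
t14.4 d44.0 dep44.1 ax-2.9 y0.2 s-3.9 off 1.1 -0.6 g98
t14.7 d48.0 dep48.2 ax-2.5 y1.2 s-4.2 off 1.2 -0.8 g98
t14.9 d52.0 dep52.2 ax-0.7 y2.0 s-3.8 off 1.2 -1.0 g99
t15.2 d56.0 dep55.3 ax19.9 y-1.4 s-5.3 off 1.4 -1.2 g101
t15.4 d60.0 dep57.5 ax59.5 y-3.5 s-7.4 off 1.2 -1.7 g105
end t15.4 [0.5201 0.1261 0.1827] F [-35.2   3.2  46.6] w0.0266 g105 [ 0.41  0.15  2.21 -0.74  0.44 -0.34]
```

```bash
python3 - <<'E'
from h import *
import fit
off=np.load("off.npy")
bot.servo_line(list(mouth+out*(.124-.057)+off),velocity=.02); st("relax")
hand.move_gripper(.08); st("open")
bot.servo_line(list(mouth+out*.20+off),velocity=.15); st("away")
Q=list(quat(-Z,[-.2,1,0])); bot.reach([.34,.10,.33],Q); st("clear")
M=[]
for n in ("scene","top"):
    c=vision.read_camera(n); np.savez(n+"2.npz",**c)
    u=np.round(fit.proj(n,[mouth+out*.03])[0]).astype(int); p0=u-[25,38]
    M.append(cv2.resize(c["frame"][p0[1]:p0[1]+75,p0[0]:p0[0]+50,::-1],(400,600),interpolation=cv2.INTER_CUBIC))
    print(n,np.round((fit.proj(n,[mouth,mouth+out*.003,mouth+out*.019,mouth+out*.040,mouth+out*.095,mouth+out*.070])-p0)*8).tolist())
cv2.imwrite("pics/m4.png",np.hstack(M))
E
```

```text
relax t15.7 [0.5185 0.1263 0.184 ] F [-19.9   2.3  22.2] w0.0261 g101 [ 0.41  0.15  2.21 -0.73  0.45 -0.34]
open t16.3 [0.5181 0.126  0.1821] F [ 0.3 -0.8 -0.4] w0.0801 g0 [ 0.41  0.15  2.21 -0.73  0.45 -0.34]
away t17.3 [0.4528 0.1391 0.2967] F [-0.3 -0.  -0. ] w0.0798 g0 [ 0.53 -0.13  2.18 -0.51  0.75 -0.53]
clear t18.2 [0.3402 0.0996 0.3292] F [-0.6  0.3 -0.7] w0.0802 g0 [ 0.28 -0.18  2.04 -0.    1.28 -1.48]
scene [[158.0, 370.0], [162.0, 364.0], [186.0, 331.0], [217.0, 286.0], [305.0, 160.0], [264.0, 219.0]]
top [[208.0, 274.0], [207.0, 277.0], [201.0, 293.0], [192.0, 314.0], [169.0, 373.0], [180.0, 345.0]]
```

View pics/m4.png

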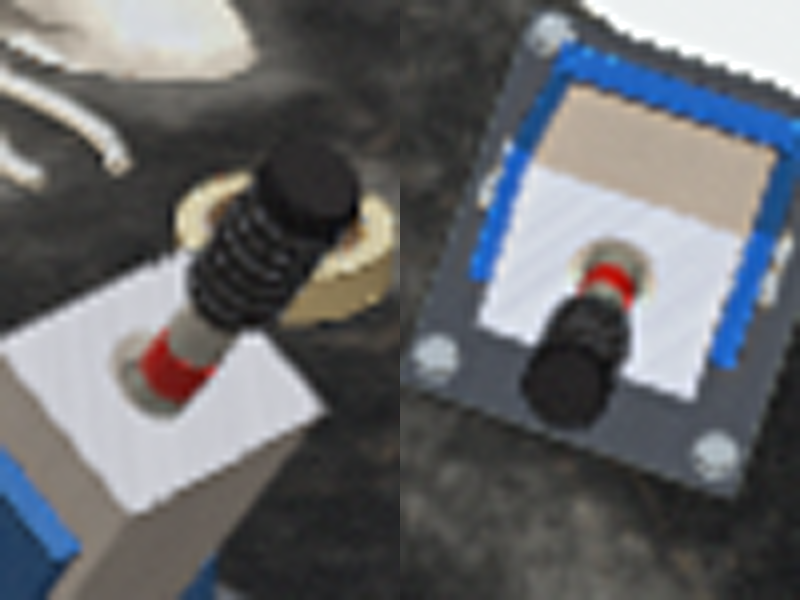

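```bash
python3 - <<'E'
from h import *
import fit
hand.move_gripper(0.0,20)
B=R.from_euler("z",.1304); b=np.array([.4552,-.039,0]); L=lambda y,z:list(b+B.apply([0,y,z]))
Q=list(quat(-Z,-B.apply([1,0,0]))); 
if kinematics.solve_ik(L(.048,.25),Q) is None: Q=list(quat(-Z,B.apply([1,0,0])))
bot.reach(L(.048,.25),Q); st("over")
bot.servo_line(L(.048,.102),velocity=.12)
F0=np.array(st("low")["wrist_force"]); fy=B.apply([0,1,0])
bot.servo_line(L(.01,.102),velocity=.06); print("F",(np.array(get_obs()["wrist_force"])-F0)@fy)
for y in np.arange(.005,-.029,-.004):
    bot.servo_line(L(y,.102),velocity=.05); f=(np.array(get_obs()["wrist_force"])-F0)@fy; print("y%.3f f%.1f"%(y,f))
    if f>7: break
p=np.array(get_obs()["position"]); bot.servo_line(list(p+fy*.03),velocity=.08); bot.servo_line(list(p+fy*.03+Z*.15)); 
bot.reach([.30,.0,.36],Q); st("away")
M=[]
for n in ("scene","top"):
    c=vision.read_camera(n); np.savez(n+"3.npz",**c)
    p0=np.array([238,160]) if n=="scene" else np.array([250,175]); h=120
    M.append(cv2.resize(c["frame"][p0[1]:p0[1]+h,p0[0]:p0[0]+128,::-1],(640,300) if 0 else (400,375),interpolation=cv2.INTER_CUBIC))
    for th in (-.45,-.7): print(n,th,np.round((fit.proj(n,[b+B.apply([0,.096*np.sin(th),.044+.096*np.cos(th)])])-p0)*3.125).tolist())
cv2.imwrite("pics/m5.png",np.hstack(M))
E
```

```text
over t20.3 [0.4489 0.0088 0.2501] F [ 0.3 -1.   0.4] w0.0000 g0 [ 0.02  0.07  1.99  0.    1.08 -0.12]
low t21.7 [0.4494 0.0086 0.1025] F [ 0.3 -0.8  0. ] w-0.0001 g0 [ 0.02  0.3   2.12  0.    0.72 -0.11]
F 0.39688841617247345
y0.005 f0.6
y0.001 f-0.1
y-0.003 f1.5
y-0.007 f2.0
y-0.011 f0.6
y-0.015 f0.8
y-0.019 f8.3
away t26.7 [ 0.3006 -0.      0.3595] F [-0.5 -0.2  0.2] w0.0000 g0 [-0.01 -0.31  2.07 -0.    1.38 -0.14]
scene -0.45 [[341.0, 42.0]]
scene -0.7 [[345.0, 46.0]]
top -0.45 [[316.0, 248.0]]
top -0.7 [[337.0, 250.0]]
```

View pics/m5.png

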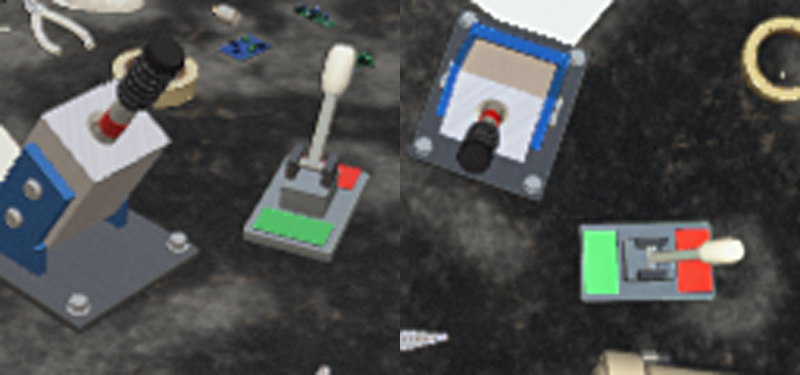

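The band stands out of the bore, so the bore is short. The lever tip, at (745, 248) in the right pane, matches about -0.7 rad towards red. The rod is still seated.

```bash
python3 -c "
from workcell import *
print(hand_in())"
```

```text
the job is handed in; nothing more can be done
None
```

The bore is drilled short: the rod bottomed at about 55 mm with its red band still showing, so I left the rod seated, swung the flag fully to red and handed the job in; no verdict came back.

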